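Lock up three printing blocks with a side stick and wedge

TASK

Complete the row of printing blocks on the lock-up board: set the big paw block in line after the two that stand there, its back to the back rail, and close the whole row up against the head rail. Then lay the straight stick flush along the last block's face, far end up to the back rail, put the wedge thin end first into the gap left between stick and slanting end rail, and drive it home by its thick end until the row is locked tight. Leave everything else on the table where it is.

Things in the scene. Friction and masses are not known exactly. Their poses are not given: they have to be found in the camera images.
- board: lock-up board fixed to the table: plywood base x -130..+69, y -140..+140 mm, 12 mm thick. Origin on the table; x from the open side (no rail, robot's side) to the back rail, y along the row to the head rail. Blocks stand at z = 12 mm; rails rise to z = 28 mm. Inner faces: back rail x = +51, head rail y = +118 mm. Paw block when packed: y = -33, x = +22 mm; stick: y = -78, x = -9 mm
- end_rail: the board's fourth rail, at its -y end, same origin and axes as the board; 22 mm wide, top at z = 28 mm. Screwed on at the wedge's angle (7.9 degrees): its inner face runs from (x +51, y -99) to (x -69, y -116) mm, so the gap between it and the stick of the packed row is 28 mm wide at its near end (x -69) and narrows to 11 mm at the back rail
- block_head: wooden printing block with a raised foot shape, standing on the board 2 to 6 mm from the head rail; slides easily. 58 (x) by 60 mm (y, along the row), body 42 mm tall plus 4 mm relief, 0.14 kg. Origin: centre of its underside. Packed: board y = +88 mm
- block_mid: wooden printing block with a raised ear shape, standing on the board 2 to 10 mm from block_head; slides easily. 58 (x) by 56 mm (y), 42 + 4 mm tall, 0.14 kg. Origin: centre of its underside. Packed: board y = +30 mm
- block_last: the paw block: the largest printing block, with a raised paw (one big, three small discs; toes to its +x), face up on the table. 58 (x) by 70 mm (y), 42 + 4 mm tall, about 0.17 kg. Origin: centre of its underside, z up. In the row its 58 mm side runs along the board's x
- stick: straight side stick: plain wooden bar 120 mm long (x), 20 mm thick (y), 32 mm tall, 55 g, on the table. Origin: centre of its underside. Either long face may go to the block. In place it runs from the back rail to board x = -69 mm, so its near half (62 mm) stands clear of the 58 mm blocks and can be held there
- wedge: wooden wedge, 130 mm long (x), 32 mm tall, 70 g, 32 mm thick at the butt (x = -65), 14 at the tip (x = +65). Origin: underside, mid-length, mid-thickness. Straight face (y = +11.5) goes to the stick, slanting face to the end rail, its x along the board's. Snug with the tip some 20 mm from the back rail, butt 30 mm past the stick's near end; a 15 N push on the butt jams it, and friction holds it
- wedge_tip (a point): centre of the wedge's thin end face (16 mm above its underside)
- wedge_butt (a point): centre of the wedge's thick end face (16 mm above its underside)
- spare_block: narrow spare printing block, 36 mm wide, 46 mm tall, with a plain bar on top; not wanted today, leave it alone. Origin: centre of its underside
- pincushion: round pincushion, 62 mm across, 47 mm tall with its pins; leave it alone. Origin: centre of its underside
- shears: dressmaker's shears lying flat, 210 mm long; leave them alone. Origin: on the table, under the pivot
- tape_roll: roll of clear tape lying flat, 92 mm across, 24 mm tall; leave it alone. Origin: centre of its underside
- spool: upright thread spool, 40 mm across, 50 mm tall; leave it alone. Origin: centre of its underside
Mind the look-alikes: they are no part of the job. Leave any green or purple look-alike of the block_mid alone.

How it is judged:
By the outcome, as a careful person would: the job done as asked, in the order asked, and still so for the second after the job is handed in, with the robot touching nothing.
It also fails if it takes over 72 s, if anything falls off the work surface, if the arm or the gripper's body presses on something with over 40 N, if the wrist force passes 120 N, or if a joint passes its speed limit or range.

ROBOT

A 6-joint arm with a two-finger parallel gripper is mounted at the origin on the work surface. World frame = base frame: x ahead of the robot, y to its left, z up, the work surface at z = 0. Lengths are in mm, angles in rad, forces in N, time in s.
With the tool pointing down it reaches from about 300 to 775 mm from the base axis. Payload 14.6 kg.
Tool frame: the origin (TCP) lies on the mounting face of the last link; the fingertips stand 199 mm ahead of it and the grasp point (between the pads) lies 180 mm ahead of it; z points along the fingers, y is the line along which they close (so a half turn about z gives the same grasp; the last joint's range is limited). The gripper opens to 94 mm and grips with 3 to 60 N. Pads are 16 mm wide; open, the fingers measure 119 mm over their backs; the gripper's body (75 mm by 177 mm) begins 78 mm behind the grasp point.
Start: joints at [-1.394, 0.3, 1.521, -0, 1.321, -0.067], TCP at [132.759, -533.728, 404.646] pointing down, gripper open.
Joint ranges: [-3.03, 3.03], [-0.79, 2.21], [0.23, 2.52], [-1.04, 4.18], [0, 3.07], [-2.55, 2.55]. Speed limits (rad/s): [2.22, 2.22, 2.57, 3.14, 3.14, 3.14].

INTERFACE

Orientations are given as [roll, pitch, yaw] about the fixed x, y, z axes, in that order (R = Rz(yaw) Ry(pitch) Rx(roll)).
In Python, from cell import manip gives the robot as it stands. The module is installed in compiled form; this text tells all that it offers.
- The arm moves only by the shell command python3 -m creep 'ROWS' [FORCE]. ROWS is a JSON object of lists of equal length, an entry for each row: "slide": the shift along the world's x, y, z in cm, a list of three; "turn": the turn about the world's z in rad; "claw": the opening, from 0 (shut) to 1 (fully open). A call has 1 to 8 rows; each row shifts and turns the commanded pose from where the row before left it; what a row does not reach is not made up. A row lasts 1/8 s, in which the tool goes at most 62.5 mm and 10.7 degrees, less where a joint would pass 70% of its speed; a pose out of reach is approached as far as the arm can. A call with a gripper value outside its range is refused whole. The fingers move at their own pace and stop on an object; FORCE is the grip in N (left out, the last holds). Time passes only in rows, so rows that do not move let the fingers close. It gives the time, the measured TCP pose, the force, the opening and the grip force at its end, in the units of the state.
- manip.read_state(): the state, without advancing time (a new reading comes with each control period).
- manip.camera(name): name is "scene" or "top"; returns (picture, depth): 400x640x3 uint8, red, green, blue; 400x640 float32, mm along the optical axis (not along the pixel's ray), 0 where there is no reading.
- manip.calibration(name): a dict with "intrinsics" (3x3 intrinsics, pixels), "k1" (the pictures are not rectified: a ray, as slopes to the right and down, at radius r is drawn at 1 + k1 r^2 times it, then the intrinsics apply), "pose" (4x4, takes a point from camera to world coordinates). Camera axes: x right, y up, looking along -z (the intrinsics and any distortion apply to the point x, -y, -z); pixel columns grow to the right and rows downward; lengths in mm; the calibration is good to about 2 mm. A picture is of the moment at which its call begins. calibration takes no time and is no camera call.
- manip.sign_off(): hands the job in; it is judged then, once.
Trained networks look in the newest picture that a camera, given by its name, has taken for a name from the list of things; names that differ only in an ending like _2 or _b are one class to them, and where a whole thing is asked for, a point or a joint stands for the part that bears it (a point fixed in the world has none). Each returns a list of dicts, best first, with "score" (0 to 1); they miss things now and then, are a little off and sometimes report something else, mostly with a low value. They report only what shows in the picture. A call takes as long as a camera call. They do not tell look-alikes from the thing itself.
- manip.cut_out(query, camera): "mask" (400x640 bool, what is visible of it) and "position" ([column, row] in pixels, amid what is visible of it).
The state is a dict: "clock": time; "joints": joint angles; "qd": joint speeds; "effort": joint torques, N m; "eef_pos": TCP position; "eef_rot": TCP orientation; "wrist_force": force on the tool from outside, world axes, zero at the start; "moment": the same for the moment, N m; "finger_gap": finger opening in mm; "finger_force": force on a finger pad.
Only numpy, scipy, OpenCV 4.12 (cv2) and the standard library are available. Lean on these libraries where they do the work, as an engineer would, in place of code of your own. Each camera call takes 0.05 s, during which the arm holds its last target. There are 200 camera calls.

## Working session

There is one attempt and no reset: what is moved stays moved. The work goes in short steps, Python scripts to look and compute and a shell command to move; the robot and the scene stay as the last step left them, time stands still between calls to the robot, and variables do not carry over. Pictures are saved under pics/ and viewed, at most 10 in all, crops included, and the job is handed in when it is done.

```bash
mkdir -p pics; cat > h.py <<'E'
import numpy as np, cv2
from cell import manip
def world(cam,depth):
    c=manip.calibration(cam);K=np.array(c["intrinsics"]);T=np.array(c["pose"]);k=c["k1"]
    h,w=depth.shape
    u,v=np.meshgrid(np.arange(w),np.arange(h))
    xd=(u-K[0,2])/K[0,0];yd=(v-K[1,2])/K[1,1]
    x,y=xd.copy(),yd.copy()
    for _ in range(8):
        s=1+k*(x*x+y*y);x=xd/s;y=yd/s
    P=np.stack([x*depth,-y*depth,-depth],-1)
    W=P@T[:3,:3].T+T[:3,3];W[depth<=0]=np.nan
    return W
def px(cam,p):
    c=manip.calibration(cam);K=np.array(c["intrinsics"]);T=np.array(c["pose"]);k=c["k1"]
    q=np.linalg.inv(T)@np.append(p,1);x,y=q[0]/-q[2],-q[1]/-q[2];s=1+k*(x*x+y*y)
    return K[0,0]*x*s+K[0,2],K[1,1]*y*s+K[1,2]
def toprect(W,mask,tol=6,zmin=None):
    P=W[mask&np.isfinite(W[...,2])]
    z=np.percentile(P[:,2],90) if zmin is None else zmin
    Q=P[P[:,2]>z-tol] if zmin is None else P[P[:,2]>zmin]
    r=cv2.minAreaRect(Q[:,:2].astype(np.float32))
    return r,z,len(Q)
E
python3 - <<'E'
from h import *
for cam in("top","scene"):
    im,d=manip.camera(cam);cv2.imwrite(f"pics/{cam}0.png",im[...,::-1]);W=world(cam,d);np.save(cam+"0.npy",W)
    print(cam,np.array(manip.calibration(cam)["pose"]).round(2).tolist())
    for n in["board","end_rail","block_head","block_mid","block_last","stick","wedge","wedge_tip","wedge_butt","spare_block"]:
        for r in manip.cut_out(n,cam)[:3]:
            try:
                q,z,k=toprect(W,r["mask"]);print(n,round(r["score"],2),np.round(r["position"]),[np.round(a,1) for a in q[:2]],round(q[2],1),"z",round(z,1),k)
            except Exception as e: print(n,r["score"],r["position"],e)
print(manip.read_state())
E
```

```text
top [[-0.06, 0.98, -0.21, 161.22], [-1.0, -0.06, 0.01, 4.35], [-0.0, 0.21, 0.98, 1553.03], [0.0, 0.0, 0.0, 1.0]]
board 0.82 [311. 169.] [array([632.8,  18.7]), array([280. , 185.8])] 84.1 z 26.7 922
end_rail 0.79 [347. 161.] [array([ 633.5, -101. ]), array([112.3,  21.2])] 1.7 z 31.4 156
end_rail 0.6 [404. 193.] [array([ 504. , -286.1]), array([57.2, 70.2])] 1.2 z 47.2 249
block_head 0.88 [280. 146.] [array([681.5,  96.5]), array([59.1, 59.8])] 86.0 z 58.1 240
block_mid 0.87 [189. 170.] [array([632.6, 385.4]), array([58. , 57.5])] 6.0 z 46.8 200
block_mid 0.76 [340. 228.] [array([411.4, -65.3]), array([52.4, 56.1])] 52.0 z 47.2 200
block_mid 0.71 [301. 150.] [array([674.4,  31.3]), array([52.7, 59.1])] 86.9 z 58.8 198
block_last 0.82 [406. 192.] [array([ 504. , -284.8]), array([57.2, 67.5])] 1.3 z 47.2 240
block_last 0.57 [388. 150.] [array([ 641.9, -243.7]), array([57. , 37.8])] 17.5 z 46.1 139
stick 0.94 [441. 214.] [array([ 438.6, -382.7]), array([ 20.3, 117.1])] 84.0 z 35.2 159
wedge 0.81 [216. 224.] [array([454.2, 300.6]), array([ 31.5, 127.7])] 73.2 z 34.3 253
wedge_tip 0.92 [2
[... 1768 characters left out ...]
)] 16.4 z 44.6 411
{'clock': 1.1, 'joints': array([-1.39359305e+00,  2.99920253e-01,  1.52100868e+00, -1.46110844e-05,
        1.32070581e+00, -6.65984973e-02]), 'qd': array([-0.00026498, -0.00111481, -0.00105477,  0.00038928, -0.00034379,
       -0.00013676]), 'effort': array([ 3.78143586e-04, -5.31668830e+01, -3.52917874e+01,  7.08765700e-02,
        2.13729049e-02,  2.24505982e-05]), 'eef_pos': array([ 132.76226763, -533.72881995,  404.63079342]), 'eef_rot': array([-3.14154972e+00,  1.13240305e-05,  2.43805387e-01]), 'wrist_force': array([-0.12872239,  0.32768982, -0.22870224]), 'moment': array([-0.01740792,  0.0260785 ,  0.00513783]), 'finger_force': 0.0, 'finger_gap': 93.85840010991035}
```

View pics/top0.png

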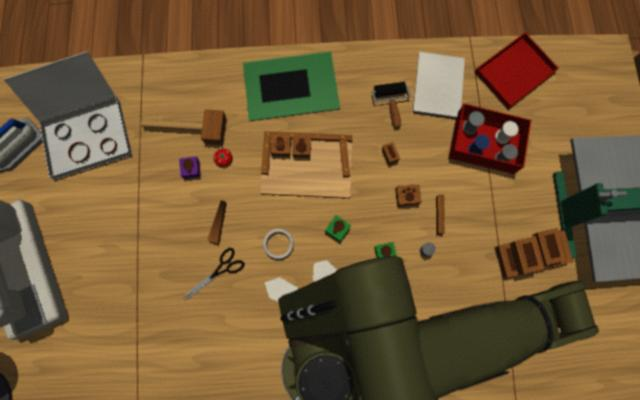

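View pics/scene0.png

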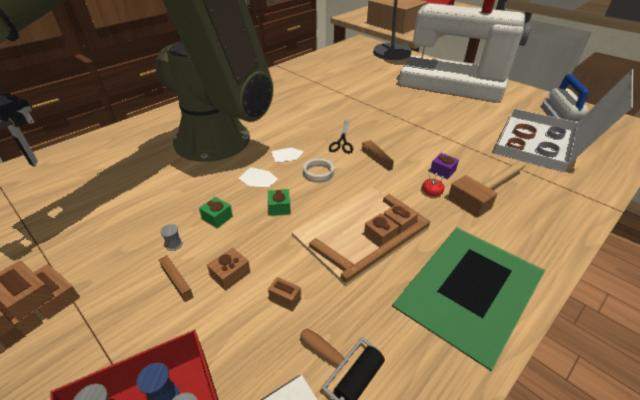

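Both views show a red-brown row on the board (top view about 280–301, 148), paw block (408,195), stick (440,214) and wedge (216,222). The green and purple blocks are decoys. Next I correct both cameras with the table plane and fit the board.

```bash
cat >> h.py <<'E'
def fixplane(W):
    # tilt/height correction so that the table in the work area is z=0
    P=W[np.isfinite(W[...,2])]
    P=P[(abs(P[:,2])<12)&(P[:,0]>300)&(P[:,0]<760)&(abs(P[:,1])<480)]
    c=np.linalg.lstsq(np.c_[P[:,:2],np.ones(len(P))],P[:,2],rcond=None)[0]
    for _ in range(6):
        r=P[:,2]-P[:,:2]@c[:2]-c[2];k=abs(r)<3
        c=np.linalg.lstsq(np.c_[P[k,:2],np.ones(k.sum())],P[k,2],rcond=None)[0]
    return c
E
python3 - <<'E'
from h import *
for cam in("top","scene"):
    W=np.load(cam+"0.npy");c=fixplane(W);print(cam,"plane",c.round(4))
    cp=np.array(manip.calibration(cam)["pose"])[:3,3]
    n=np.array([-c[0],-c[1],1]);n/=np.linalg.norm(n)
    ax=np.cross(n,[0,0,1]);R=cv2.Rodrigues(ax)[0]
    V=(W-cp)@R.T+cp;cc=fixplane(V);V[...,2]-=cc[2];np.save(cam+"0c.npy",V)
    Z=V[...,2];X,Y=V[...,0],V[...,1]
    def rep(n,m):
        m=cv2.morphologyEx(m.astype(np.uint8),cv2.MORPH_OPEN,np.ones((2,2)))>0
        P=V[m][:,:2].astype(np.float32);r=cv2.minAreaRect(P);print(n,len(P),np.round(r[0],1),np.round(r[1],1),round(r[2],1),"z",np.median(Z[m]).round(1))
    box=lambda x0,x1,y0,y1:(X>x0)&(X<x1)&(Y>y0)&(Y<y1)
    rep("boardbase",(Z>7)&(Z<34)&box(500,760,-160,180))
    m=(Z>22)&(Z<34)&box(500,760,-160,180)
    rep("rails",m)
    rep("endrail",m&box(500,690,-160,-70))
    rep("headrail",m&box(500,690,132,190)) 
    rep("row",(Z>47)&box(500,760,-160,180))
    rep("head",(Z>47)&box(500,760,67,180)); rep("mid",(Z>47)&box(500,760,-60,58))
    rep("last",(Z>37)&box(440,570,-340,-230))
    rep("stick",(Z>27)&box(360,510,-420,-340))
    rep("wedge",(Z>27)&box(370,540,250,350))
a=cv2.imread("pics/top0.png");b=cv2.imread("pics/scene0.png")
f=lambda i,x,y,w,h:cv2.resize(i[y:y+h,x:x+w],(400,300),interpolation=cv2.INTER_CUBIC)
cv2.imwrite("pics/crop1.png",np.vstack([np.hstack([f(a,250,125,120,80),f(a,370,170,100,75)]),np.hstack([f(a,180,185,80,60),f(b,290,185,150,100)])]))
E
```

```text
top plane [-0.0006 -0.     -0.4199]
boardbase 4427 [nan nan] [0. 0.] 0.0 z nan
rails 833 [656.3  12.5] [283.8 137.6] 85.1 z nan
endrail 207 [ 635.  -104.5] [115.8  24. ] 1.0 z 26.8
headrail 181 [646.4 151.9] [17.2 92.5] 74.8 z nan
row 671 [680.9  62.2] [119.   61.3] 83.9 z nan
head 337 [682.4  94.7] [53.8 59. ] 83.4 z nan
mid 315 [675.5  28.2] [52.8 61.2] 87.9 z 54.5
last 392 [ 503.8 -294.5] [58.2 78.7] 5.4 z nan
stick 225 [ 439.4 -390.2] [ 28.9 120.8] 83.6 z 30.8
wedge 299 [454.2 295.4] [ 29.7 129.3] 69.9 z 30.8
scene plane [ 1.0000e-03 -1.4000e-03 -1.6669e+00]
boardbase 5716 [693.  -11.2] [342.3 173.8] 51.9 z nan
rails 1577 [664.9  31.3] [304.9 133. ] 83.3 z nan
endrail 406 [638.8 -98.6] [109.4  22.4] 2.5 z nan
headrail 102 [640.8 140.3] [32.2 69.2] 56.8 z 27.7
row 912 [686.2  78.5] [147.3  55.6] 82.9 z nan
head 454 [703.   99.2] [90.9 47.8] 58.6 z nan
mid 424 [680.5  34.4] [57.9 56.1] 83.7 z nan
last 708 [ 509.5 -277.2] [56.7 89.9] 1.0 z nan
stick 432 [ 438.8 -368.2] [ 23.  140.3] 73.0 z nan
wedge 219 [464.3 310.6] [ 44.8 127.2] 79.8 z 31.1
```

View pics/crop1.png

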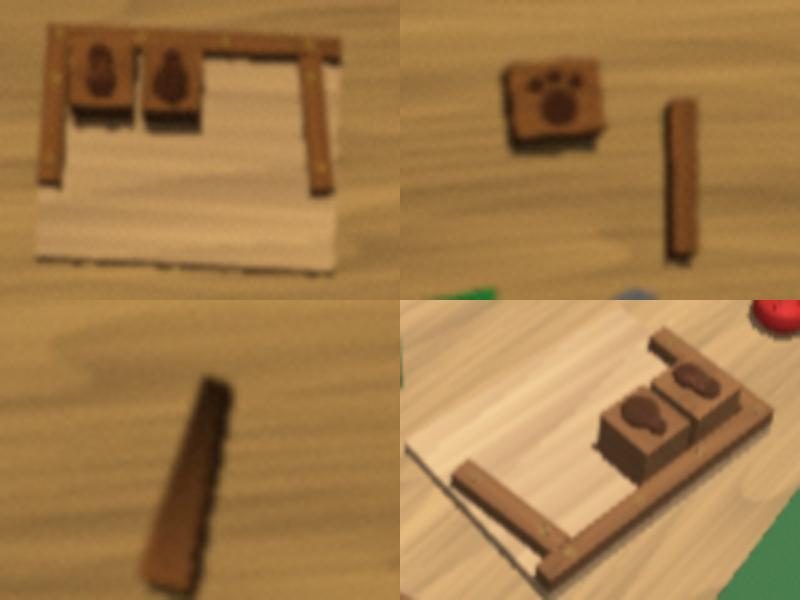

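Crop: the paw's toes point toward world +x, the wedge's tip points to +x, and the end rail is on the right (−y). I'll redo the fits without the morphology step, since it introduced NaNs.

```bash
cat >> h.py <<'E'
def rect(V,m,q=1.0):
    m=m&np.isfinite(V[...,2])
    n,l,s,_=cv2.connectedComponentsWithStats(m.astype(np.uint8));m=l==1+np.argmax(s[1:,4])
    P=V[m][:,:2].astype(np.float32);r=cv2.minAreaRect(P);w,a=r[1],r[2]
    if a>45:w,a=w[::-1],a-90   # -> (size along x-ish, size along y-ish), yaw deg
    return np.r_[r[0],w,a,np.median(V[m][:,2]),m.sum()].round(1)
E
python3 - <<'E'
from h import *
for cam in("top","scene"):
    V=np.load(cam+"0c.npy");Z=V[...,2];X,Y=V[...,0],V[...,1]
    box=lambda x0,x1,y0,y1:(X>x0)&(X<x1)&(Y>y0)&(Y<y1)
    B=box(480,780,-170,200)
    print(cam);print("base",rect(V,(Z>6)&(Z<62)&B));print("rails",rect(V,(Z>21)&(Z<34)&B))
    print("row",rect(V,(Z>46)&B));print("head",rect(V,(Z>46)&box(480,780,66,200)));print("mid",rect(V,(Z>46)&box(480,780,-60,59)))
    print("last",rect(V,(Z>37)&box(440,570,-340,-230)));print("stick",rect(V,(Z>26)&box(360,510,-420,-340)));print("wedge",rect(V,(Z>26)&box(370,540,250,350)))
E
```

```text
top
base [ 629.4   18.   215.6  283.9   -6.4   14.2 5412. ]
rails [657.   16.4 140.6 281.1  -5.4  27.5 917. ]
row [683.3  97.1  61.1  59.8  -5.1  54.8 356. ]
head [683.3  97.1  61.1  59.8  -5.1  54.8 354. ]
mid [675.7  31.3  61.8  53.   -2.8  54.7 331. ]
last [ 504.8 -287.    59.1   71.8    1.9   43.2  404. ]
stick [ 440.7 -382.5  121.5   22.2   -6.    31.3  257. ]
wedge [456.5 300.2 130.6  31.5 -16.8  31.8 325. ]
scene
base [ 6.280e+02  2.270e+01  2.021e+02  2.833e+02 -5.900e+00  1.320e+01
  6.898e+03]
rails [ 662.8   19.4  135.6  280.2   -7.    27.5 1519. ]
row [682.7  69.2  59.8 128.5  -6.7  54.1 931. ]
head [686.6  99.9  59.1  64.6  -4.2  54.  462. ]
mid [678.7  32.5  60.1  54.8  -3.6  54.2 442. ]
last [ 507.8 -286.    60.4   71.8    1.7   42.2  709. ]
stick [ 444.3 -381.   123.3   20.    -5.4   31.9  439. ]
wedge [459.3 299.4 130.8  31.5 -19.   31.2 226. ]
```

```bash
python3 -m creep '{"slide":[[4.66,3.09,0],[4.66,3.09,0],[4.66,3.09,0],[4.66,3.09,0],[4.66,3.09,0],[4.66,3.09,0],[4.66,3.09,0],[4.7,3.1,0]],"turn":[0.17,0.17,0.17,0.17,0.17,0.17,0.17,0.17],"claw":[1,1,1,1,1,1,1,1]}' 30; python3 -m creep '{"slide":[[0,0,0]],"turn":[0],"claw":[1]}'
```

```text
clock: 2.1
eef_pos: [507.3, -285.2, 404.8]
eef_rot: [3.141, 0.0, 1.609]
wrist_force: [0.0, -1.1, 0.6]
finger_gap: 93.8
finger_force: 0.0
clock: 2.22
eef_pos: [508.1, -284.2, 404.2]
eef_rot: [-3.141, -0.001, 1.61]
wrist_force: [0.2, -0.5, 0.2]
finger_gap: 93.9
finger_force: 0.0
```

```bash
python3 -m creep '{"slide":[[0,0,-5],[0,0,-5],[0,0,-5],[0,0,-3.3],[0,0,0],[0,0,0],[0,0,0],[0,0,0]],"turn":[0,0,0,0,0,0,0,0],"claw":[1,1,1,1,1,0,0,0]}' 40; python3 -m creep '{"slide":[[0,0,0],[0,0,0],[0,0,0]],"turn":[0,0,0],"claw":[0,0,0]}'
```

```text
clock: 3.22
eef_pos: [506.1, -286.5, 222.7]
eef_rot: [3.14, 0.001, 1.604]
wrist_force: [0.3, -0.3, -0.4]
finger_gap: 67.3
finger_force: 0.0
clock: 3.6
eef_pos: [506.1, -286.4, 222.2]
eef_rot: [3.141, 0.0, 1.604]
wrist_force: [-2.0, -0.1, 5.1]
finger_gap: 57.5
finger_force: 40.0
```

```bash
python3 -m creep '{"slide":[[0,0,5],[0,0,5],[2.7,4.1,0],[2.7,4.1,0],[2.7,4.1,0],[2.7,4.1,0],[2.7,4.1,0],[2.6,3.9,0]],"turn":[0,0,-0.023,-0.023,-0.023,-0.023,-0.023,-0.023],"claw":[0,0,0,0,0,0,0,0]}'; python3 -m creep '{"slide":[[0,0,0],[0,0,0],[0,0,0],[0,0,-2]],"turn":[0,0,0,0],"claw":[0,0,0,0]}'
python3 - <<'E'
from h import *
im,d=manip.camera("scene");im2,d2=manip.camera("top")
f=lambda i,x,y,w,h:cv2.resize(i[y:y+h,x:x+w],(400,300),interpolation=cv2.INTER_CUBIC)
cv2.imwrite("pics/c2.png",np.hstack([f(im,250,150,200,150),f(im2,240,110,133,100)])[...,::-1])
E
```

```text
clock: 4.6
eef_pos: [667.6, -40.9, 321.2]
eef_rot: [-3.141, 0.0, 1.465]
wrist_force: [-1.4, 0.3, -0.6]
finger_gap: 58.0
finger_force: 40.0
clock: 5.1
eef_pos: [666.9, -43.3, 302.5]
eef_rot: [3.139, 0.0, 1.465]
wrist_force: [-0.4, -0.1, -2.6]
finger_gap: 57.4
finger_force: 40.0
```

View pics/c2.png

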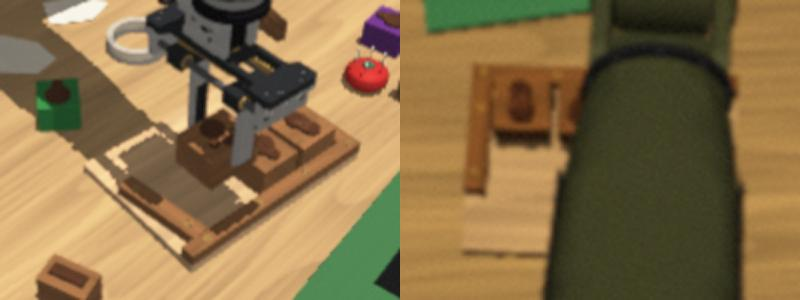

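The paw block hangs above its slot, with the back finger on the rail side (left picture about 245,140). Lowering it now.

```bash
python3 -m creep '{"slide":[[0,0,-3],[0,0,-2],[0,0,-1.3],[0,0,-0.3],[0,0,-0.2],[0,0,0]],"turn":[0,0,0,0,0,0],"claw":[0,0,0,0,0,0]}'; python3 -m creep '{"slide":[[0.2,0,0],[0.2,0,0],[0.2,0,0],[0,0,0]],"turn":[0,0,0,0],"claw":[0,0,0,0]}'
```

```text
clock: 5.95
eef_pos: [667.1, -42.4, 234.4]
eef_rot: [3.14, 0.0, 1.466]
wrist_force: [-0.3, -0.4, -1.1]
finger_gap: 57.7
finger_force: 40.0
clock: 6.45
eef_pos: [673.2, -42.5, 234.3]
eef_rot: [3.141, 0.0, 1.466]
wrist_force: [-3.8, 0.3, 5.2]
finger_gap: 57.7
finger_force: 40.0
```

```bash
for i in 1 2 3; do python3 -m creep '{"slide":[[0.1,0,0],[0,0,0]],"turn":[0,0],"claw":[0,0]}'|egrep 'pos|wrist|rot'; done
```

```text
eef_pos: [673.8, -42.5, 234.3]
eef_rot: [-3.14, 0.0, 1.466]
wrist_force: [-10.4, 0.5, 9.2]
eef_pos: [674.4, -42.5, 234.3]
eef_rot: [-3.138, 0.001, 1.466]
wrist_force: [-17.6, -0.1, 14.1]
eef_pos: [675.0, -42.6, 234.4]
eef_rot: [-3.135, 0.001, 1.466]
wrist_force: [-27.2, -0.1, 19.4]
```

```bash
python3 -m creep '{"slide":[[-0.2,0,0.1],[0.05,0.5,0],[0.05,0.5,0],[0.05,0.5,0],[0.05,0.5,0],[0,0,0]],"turn":[0,0,0,0,0,0],"claw":[0,0,0,0,0,0]}'|egrep 'pos|wrist|rot';for i in 1 2 3 ; do python3 -m creep '{"slide":[[0.02,0.2,0],[0,0,0]],"turn":[0,0],"claw":[0,0]}'|egrep 'pos|wrist'; done
python3 -c "
from cell import manip;print(manip.read_state()['moment'])"
```

```text
eef_pos: [675.9, -22.4, 234.3]
eef_rot: [-3.14, 0.001, 1.466]
wrist_force: [-4.7, -1.4, 0.2]
eef_pos: [676.1, -20.7, 234.3]
wrist_force: [-6.2, -3.1, 0.9]
eef_pos: [676.2, -18.8, 234.3]
wrist_force: [-5.3, -4.8, 0.5]
eef_pos: [676.4, -16.9, 234.4]
wrist_force: [-5.1, -4.7, -0.4]
[-0.99351906  1.05393478  0.07234635]
```

```bash
for i in 1 2 3 4 5; do python3 -m creep '{"slide":[[0.01,0.1,0],[0,0,0]],"turn":[0,0],"claw":[0,0]}'|egrep 'pos|wrist'; done
```

```text
eef_pos: [676.5, -16.2, 234.3]
wrist_force: [-5.9, -8.0, 1.5]
eef_pos: [676.6, -15.9, 234.4]
wrist_force: [-7.4, -13.2, 1.9]
eef_pos: [676.6, -15.6, 234.4]
wrist_force: [-7.3, -18.7, 1.6]
eef_pos: [676.7, -15.3, 234.4]
wrist_force: [-9.1, -23.2, 3.5]
eef_pos: [676.8, -15.0, 234.4]
wrist_force: [-9.1, -27.2, 3.0]
```

```bash
python3 -m creep '{"slide":[[0,-0.1,0],[0,0,0],[0,0,0],[0,0,0],[0,0,2],[0,0,4],[0,0,4]],"turn":[0,0,0,0,0,0,0],"claw":[0.75,0.75,0.75,0.75,0.75,0.75,0.75]}'; python3 -m creep '{"slide":[[-3,-4.1,0],[-3,-4.1,0],[-3,-4.1,0],[-3,-4.1,0],[-3,-4.1,0],[-3,-4.1,0],[-3,-4.1,0],[-3,-4.1,0]],"turn":[-0.174,-0.174,-0.174,-0.174,-0.174,-0.174,-0.174,-0.174],"claw":[0.75,0.75,0.75,0.75,0.75,0.75,0.75,0.75]}';python3 -m creep '{"slide":[[-2.5,-3.5,0],[0,0,0],[0,0,0]],"turn":[-0.174,0,0],"claw":[0.75,0.75,0.75]}'
cat > look.py <<'E'
import sys
from h import *
def corr(cam):
    im,d=manip.camera(cam);W=world(cam,d);c=fixplane(W)
    cp=np.array(manip.calibration(cam)["pose"])[:3,3];n=np.array([-c[0],-c[1],1]);n/=np.linalg.norm(n)
    V=(W-cp)@cv2.Rodrigues(np.cross(n,[0,0,1]))[0].T+cp;V[...,2]-=fixplane(V)[2]
    return im,V
E
python3 - <<'E'
from look import *
ims=[]
for cam in("top","scene"):
    im,V=corr(cam);Z=V[...,2];X,Y=V[...,0],V[...,1];ims.append(im)
    box=lambda x0,x1,y0,y1:(X>x0)&(X<x1)&(Y>y0)&(Y<y1)
    print(cam,"row",rect(V,(Z>46)&box(480,780,-170,200)))
f=lambda i,x,y,w,h:cv2.resize(i[y:y+h,x:x+w],(400,300),interpolation=cv2.INTER_CUBIC)
cv2.imwrite("pics/c3.png",np.hstack([f(ims[1],280,180,160,120),f(ims[0],250,120,107,80)])[...,::-1])
E
```

```text
clock: 10.82
eef_pos: [676.9, -12.3, 337.4]
eef_rot: [3.14, -0.0, 1.466]
wrist_force: [-0.3, 0.4, 0.1]
finger_gap: 70.7
finger_force: 0.0
clock: 11.82
eef_pos: [436.0, -341.5, 336.4]
eef_rot: [3.14, -0.001, 0.068]
wrist_force: [0.2, -0.2, -0.7]
finger_gap: 70.7
finger_force: 0.0
clock: 12.2
eef_pos: [412.3, -375.0, 335.6]
eef_rot: [3.141, -0.001, -0.098]
wrist_force: [0.4, -1.2, -0.0]
finger_gap: 70.9
finger_force: 0.0
top row [ 677.1   39.4   64.9  186.6   -5.5   54.8 1098. ]
scene row [ 680.5   41.6   62.8  189.5   -4.3   54.  1481. ]
```

View pics/c3.png

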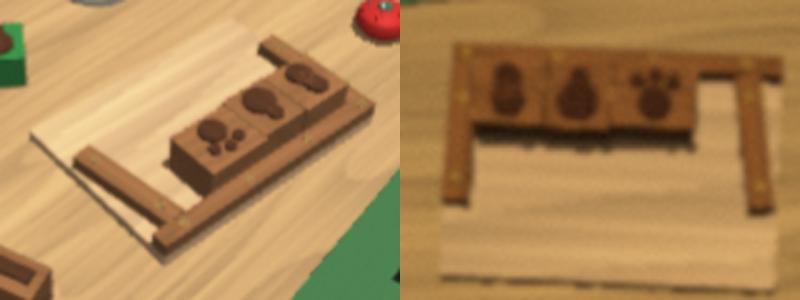

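Left crop: the three blocks are closed up, with the paw against the back rail (about 215,145). Now for the stick.

```bash
python3 -m creep '{"slide":[[0,-0.3,-5],[0,0,-4],[0,0,-2.85],[0,0,0],[0,0,0],[0,0,0],[0,0,0],[0,0,0]],"turn":[0,0,0,0,0,0,0,0],"claw":[0.75,0.75,0.75,0.75,0,0,0,0]}' 30; python3 -m creep '{"slide":[[0,0,0],[0,0,0],[0,0,0],[0,0,0]],"turn":[0,0,0,0],"claw":[0,0,0,0]}'
```

```text
clock: 13.3
eef_pos: [412.1, -378.5, 216.6]
eef_rot: [3.141, -0.0, -0.1]
wrist_force: [-0.4, -0.2, -0.5]
finger_gap: 33.7
finger_force: 0.0
clock: 13.8
eef_pos: [412.1, -378.4, 216.2]
eef_rot: [3.142, 0.0, -0.1]
wrist_force: [-0.8, 0.5, 1.7]
finger_gap: 19.8
finger_force: 30.0
```

```bash
python3 -m creep '{"slide":[[0,0,5.5],[0,0,5.5],[3.1,5.3,0],[3.1,5.3,0],[3.1,5.3,0],[3.1,5.3,0],[3.1,5.3,0],[3.2,5.4,0]],"turn":[0,0,0,0,0,-0.005,0,0],"claw":[0,0,0,0,0,0,0,0]}'; python3 -m creep '{"slide":[[0,0,0],[0,0,0],[0,0,-4],[0,0,-2],[0,0,0]],"turn":[0,0,0,0,0],"claw":[0,0,0,0,0]}'
python3 - <<'E'
from look import *
im,d=manip.camera("scene")
cv2.imwrite("pics/c4.png",cv2.resize(im[170:310,270:450],(720,560),interpolation=cv2.INTER_CUBIC)[...,::-1])
E
```

```text
clock: 14.8
eef_pos: [599.6, -57.8, 326.1]
eef_rot: [-3.142, 0.0, -0.105]
wrist_force: [0.9, -0.4, -0.6]
finger_gap: 20.0
finger_force: 30.0
clock: 15.42
eef_pos: [598.3, -60.9, 265.0]
eef_rot: [-3.141, 0.003, -0.107]
wrist_force: [-1.0, 0.5, -0.7]
finger_gap: 19.7
finger_force: 30.0
```

View pics/c4.png

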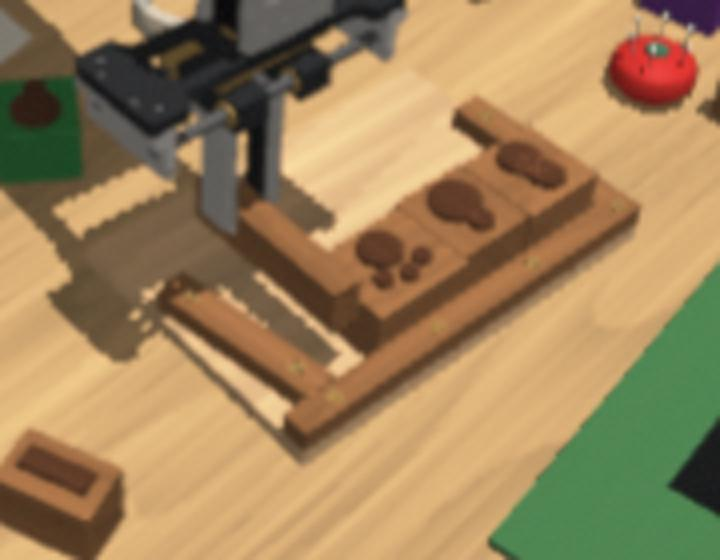

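The stick (about 295,250) hangs over the gap between the paw block and the end rail. Lowering it in steps.

```bash
python3 -m creep '{"slide":[[0,0,-2],[0,0,-1],[0,0,0]],"turn":[0,0,0],"claw":[0,0,0]}'|egrep 'pos|wrist'; python3 -m creep '{"slide":[[0,0,-0.4],[0,0,-0.2],[0,0,0]],"turn":[0,0,0],"claw":[0,0,0]}'|egrep 'pos|wrist'; for i in 1 2 3; do python3 -m creep '{"slide":[[0.3,-0.03,0],[0,0,0]],"turn":[0,0],"claw":[0,0]}'|egrep 'pos|wrist';done
```

```text
eef_pos: [598.9, -59.9, 236.3]
wrist_force: [-0.6, 0.0, -0.3]
eef_pos: [598.9, -59.7, 230.2]
wrist_force: [0.3, -0.2, -0.9]
eef_pos: [602.1, -60.0, 230.3]
wrist_force: [-0.7, 0.1, -0.8]
eef_pos: [605.1, -60.3, 230.1]
wrist_force: [0.7, 0.8, -0.9]
eef_pos: [608.1, -60.6, 230.1]
wrist_force: [0.3, 0.2, -0.8]
```

Free so far. Lower 2 mm more and push on toward the back rail.

```bash
python3 -m creep '{"slide":[[0,0,-0.15],[0,0,0]],"turn":[0,0],"claw":[0,0]}'|egrep 'pos|wrist'; for i in 1 2 3 4 5; do python3 -m creep '{"slide":[[0.1,-0.01,0],[0,0,0]],"turn":[0,0],"claw":[0,0]}'|egrep 'pos|wrist';done
```

```text
eef_pos: [607.9, -60.5, 228.5]
wrist_force: [-0.9, 0.9, -0.0]
eef_pos: [609.0, -60.7, 228.7]
wrist_force: [1.0, -0.3, -1.7]
eef_pos: [609.9, -60.8, 228.6]
wrist_force: [-0.0, 0.4, -0.5]
eef_pos: [610.5, -60.8, 228.3]
wrist_force: [-7.8, 0.6, 2.9]
eef_pos: [611.0, -60.9, 228.3]
wrist_force: [-15.7, 0.2, 7.8]
eef_pos: [611.6, -60.9, 228.2]
wrist_force: [-23.2, 1.4, 11.6]
```

```bash
python3 -m creep '{"slide":[[-0.15,0,0],[0.02,0.2,0],[0.02,0.2,0],[0,0,0]],"turn":[0,0,0,0],"claw":[0,0,0,0]}'|egrep 'pos|wrist'; for i in 1 2 3 4 5; do python3 -m creep '{"slide":[[0.01,0.1,0],[0,0,0]],"turn":[0,0],"claw":[0,0]}'|egrep 'pos|wrist';done;  python3 -c "
from cell import manip;print(manip.read_state()['moment'])"
```

```text
eef_pos: [611.1, -57.6, 228.2]
wrist_force: [-11.7, -4.9, 4.4]
eef_pos: [611.2, -56.4, 228.2]
wrist_force: [-10.8, -2.4, 3.1]
eef_pos: [611.3, -55.5, 228.2]
wrist_force: [-11.0, -3.3, 4.1]
eef_pos: [611.4, -54.7, 228.2]
wrist_force: [-11.3, -5.4, 3.7]
eef_pos: [611.4, -54.3, 228.3]
wrist_force: [-13.1, -10.5, 3.7]
eef_pos: [611.4, -53.9, 228.2]
wrist_force: [-13.6, -16.1, 4.1]
[-3.06043213  2.56886621 -0.53202789]
```

Contact with the paw block is where I predicted. I'll fit the wedge's straight face (+y side) from the first images, release the stick and travel to the wedge.

```bash
python3 -m creep '{"slide":[[-0.1,-0.1,0],[0,0,0],[0,0,0],[0,0,2],[0,0,5],[0,0,5]],"turn":[0,0,0,0,0,0],"claw":[0.4,0.4,0.4,0.4,0.4,0.4]}'
python3 - <<'E'
from h import *
from scipy.optimize import least_squares
for cam in("top","scene"):
    V=np.load(cam+"0c.npy");X,Y,Z=V[...,0],V[...,1],V[...,2]
    m=(Z>26)&(X>370)&(X<540)&(Y>240)&(Y<360);P=V[m][:,:2]
    # model mask fit: maximise overlap of wedge polygon with dilated points (median side residuals)
    best=None
    poly=np.array([[-65,11.5],[65,11.5],[65,-2.5],[-65,-20.5]],np.float32).reshape(-1,1,2)
    c=np.cos;s=np.sin
    def cost(p):
        Q=P-p[:2];a=p[2];L=np.c_[Q[:,0]*c(a)+Q[:,1]*s(a),-Q[:,0]*s(a)+Q[:,1]*c(a)]
        return sum(max(0,-cv2.pointPolygonTest(poly,(float(x),float(y)),True))**2 for x,y in L)
    from scipy.optimize import minimize
    r=min((minimize(cost,[P[:,0].mean(),P[:,1].mean()+d,a],method="Nelder-Mead") for a in(-.2,-.27,-.35) for d in(0,4)),key=lambda r:r.fun)
    print(cam,len(P),r.x.round(3),r.fun.round(1))
E
```

```text
clock: 20.98
eef_pos: [611.1, -52.9, 351.6]
eef_rot: [-3.142, -0.001, -0.105]
wrist_force: [0.7, -0.4, 1.1]
finger_gap: 37.3
finger_force: 0.0
top 325 [ 4.57297e+02  3.01167e+02 -3.45000e-01] 11.8
scene 226 [ 4.60805e+02  3.01762e+02 -3.45000e-01] 15.6
```

```bash
python3 -m creep '{"slide":[[-1.25,2.3,0],[-1.25,2.3,0],[-1.25,2.3,0],[-1.25,2.3,0],[-1.25,2.3,0],[-1.25,2.3,0],[-1.25,2.3,0],[-1.25,2.3,0]],"turn":[0.18,0.18,0.18,0.18,0.18,0.18,0.18,0.18],"claw":[0.65,0.65,0.65,0.65,0.65,0.65,0.65,0.65]}'; python3 -m creep '{"slide":[[-1.25,2.3,0],[-1.25,2.3,0],[-1.25,2.3,0],[-1.25,2.3,0],[-1.25,2.3,0],[-1.25,2.3,0],[-1.25,2.3,0],[-1.25,2.3,0]],"turn":[0.18,0.18,0.18,0.18,0.18,0.18,0.18,0.18],"claw":[0.65,0.65,0.65,0.65,0.65,0.65,0.65,0.65]}' ; python3 -m creep '{"slide":[[0,0,0],[0,0,0],[0,0,0]],"turn":[0.022,0,0],"claw":[0.65,0.65,0.65]}'
python3 - <<'E'
from look import *
from scipy.optimize import minimize
im,d=manip.camera("scene")
cv2.imwrite("pics/c5.png",cv2.resize(im[110:250,270:450],(720,560),interpolation=cv2.INTER_CUBIC)[...,::-1])
E
```

```text
clock: 21.98
eef_pos: [510.8, 131.8, 350.2]
eef_rot: [3.14, -0.001, 1.341]
wrist_force: [0.5, -0.3, 0.1]
finger_gap: 60.9
finger_force: 0.0
clock: 22.98
eef_pos: [410.7, 315.7, 350.2]
eef_rot: [3.14, 0.001, 2.781]
wrist_force: [0.1, -0.3, 0.1]
finger_gap: 61.1
finger_force: 0.0
clock: 23.35
eef_pos: [411.7, 314.3, 349.0]
eef_rot: [3.141, 0.0, 2.794]
wrist_force: [0.3, -0.7, -0.5]
finger_gap: 61.0
finger_force: 0.0
```

View pics/c5.png

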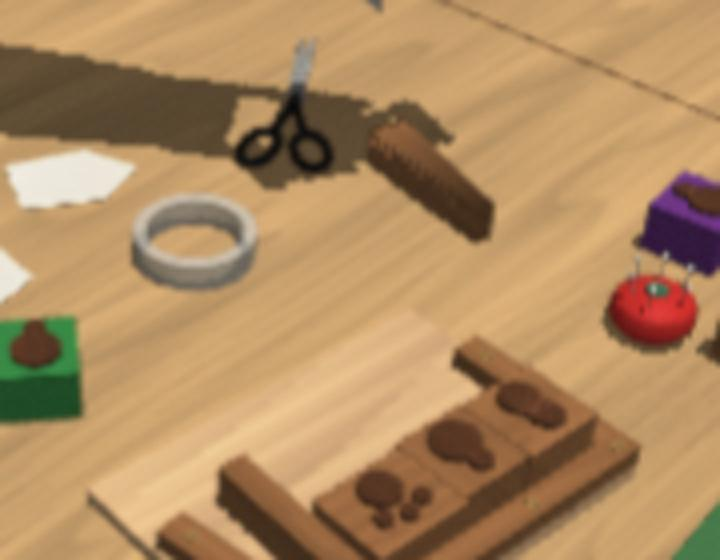

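The wedge lies clear with the shears' handle close to its butt (330,160), so I'll use a narrower opening and a grip 14 mm up.

```bash
python3 -m creep '{"slide":[[0,0,-5],[0,0,-5],[0,0,-2.5],[0,0,-1.1],[0,0,0],[0,0,0],[0,0,0]],"turn":[0,0,0,0,0,0,0],"claw":[0.51,0.51,0.51,0.51,0.51,0,0]}' 30; python3 -m creep '{"slide":[[0,0,0],[0,0,0],[0,0,0],[0,0,0]],"turn":[0,0,0,0],"claw":[0,0,0,0]}';python3 -m creep '{"slide":[[0,0,5],[0,0,5],[0,0,0],[0,0,0]],"turn":[0,0,0,0],"claw":[0,0,0,0]}'
cat >> look.py <<'E'
def wedge(cam,x0,y0,zlo,zhi,a0):
    from scipy.optimize import minimize
    im,V=corr(cam);X,Y,Z=V[...,0],V[...,1],V[...,2]
    P=V[(Z>zlo)&(Z<zhi)&(np.hypot(X-x0,Y-y0)<85)][:,:2]
    poly=np.array([[-65,11.5],[65,11.5],[65,-2.5],[-65,-20.5]],np.float32).reshape(-1,1,2)
    def cost(p):
        Q=P-p[:2];c,s=np.cos(p[2]),np.sin(p[2])
        d=np.array([cv2.pointPolygonTest(poly,(float(x*c+y*s),float(-x*s+y*c)),True) for x,y in Q])
        return np.sum(np.minimum(np.maximum(0,-d),8)**2)+0.01*((p[0]-x0)**2+(p[1]-y0)**2)
    r=minimize(cost,[x0,y0,a0],method="Nelder-Mead",options=dict(initial_simplex=[[x0,y0,a0],[x0+5,y0,a0],[x0,y0+5,a0],[x0,y0,a0+.08]]))
    return im,len(P),r.x.round(3),round(r.fun,1)
E
python3 - <<'E'
from look import *
im,*r=wedge("scene",459,301.5,116,140,-.345);print(r)
cv2.imwrite("pics/c6.png",cv2.resize(im[90:210,300:460],(720,540),interpolation=cv2.INTER_CUBIC)[...,::-1])
E
```

```text
clock: 24.28
eef_pos: [411.5, 315.0, 213.6]
eef_rot: [3.14, 0.001, 2.797]
wrist_force: [0.3, -0.5, 0.2]
finger_gap: 31.3
finger_force: 0.2
clock: 24.78
eef_pos: [411.5, 315.1, 213.6]
eef_rot: [3.14, 0.001, 2.797]
wrist_force: [-0.6, -0.4, 7.2]
finger_gap: 29.4
finger_force: 29.6
clock: 25.28
eef_pos: [411.1, 314.8, 312.0]
eef_rot: [-3.141, -0.0, 2.797]
wrist_force: [-0.1, -0.3, -0.5]
finger_gap: 30.0
finger_force: 29.7
[367, array([ 4.63067e+02,  2.98980e+02, -2.82000e-01]), np.float64(1939.7)]
```

View pics/c6.png

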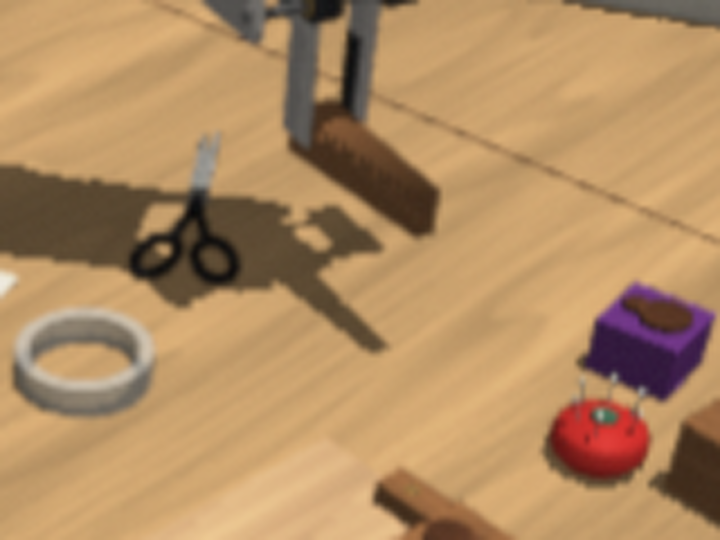

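The wedge is held by its butt end, tip toward the board. I'll fit its yaw again from the free part only.

```bash
cat >> look.py <<'E'
def wedge2(cam,x0,y0,a0,z0,zt,back=-35):
    from scipy.optimize import minimize
    im,V=corr(cam);X,Y,Z=V[...,0],V[...,1],V[...,2]
    c0,s0=np.cos(a0),np.sin(a0);lx=(X-x0)*c0+(Y-y0)*s0;ly=-(X-x0)*s0+(Y-y0)*c0
    P=V[(Z>z0+zt-5)&(Z<z0+zt+5)&(lx>back)&(lx<85)&(abs(ly)<30)][:,:2]
    poly=np.array([[-65,11.5],[65,11.5],[65,-2.5],[-65,-20.5]],np.float32).reshape(-1,1,2)
    def cost(p):
        Q=P-p[:2];c,s=np.cos(p[2]),np.sin(p[2])
        d=np.array([cv2.pointPolygonTest(poly,(float(x*c+y*s),float(-x*s+y*c)),True) for x,y in Q])
        return np.sum(np.maximum(0,-d)**2)
    b=[minimize(cost,[x0+dx,y0,a0+da],method="Nelder-Mead",options=dict(initial_simplex=[[x0+dx,y0,a0+da],[x0+dx+5,y0,a0+da],[x0+dx,y0+5,a0+da],[x0+dx,y0,a0+da+.05]])) for dx in(-4,0,4) for da in(-.06,0,.06)]
    b.sort(key=lambda r:r.fun)
    return len(P),[(r.x.round(3),round(r.fun,1)) for r in b[:3]],np.percentile((P-[x0,y0])@[c0,s0],[1,99]).round(1)
E
python3 - <<'E'
from look import *
for c in("scene","top"):
  try: print(c,wedge2(c,459,301.5,-.345,98,32))
  except Exception as e: print(c,e)
E
```

```text
scene (178, [(array([ 4.85703e+02,  2.94071e+02, -3.29000e-01]), np.float64(0.0)), (array([ 4.87964e+02,  2.93262e+02, -3.30000e-01]), np.float64(0.0)), (array([ 4.78792e+02,  2.95893e+02, -3.52000e-01]), np.float64(0.0))], array([-33.2,  63.5]))
top (116, [(array([ 4.87363e+02,  2.91868e+02, -3.32000e-01]), np.float64(0.0)), (array([ 4.87872e+02,  2.92360e+02, -3.39000e-01]), np.float64(0.0)), (array([ 4.82034e+02,  2.93869e+02, -3.88000e-01]), np.float64(0.0))], array([-0.8, 62. ]))
```

```bash
cat >> look.py <<'E'
def edges(V,x0,y0,a0,zlo,zhi,b0,b1,w=32):
    X,Y,Z=V[...,0],V[...,1],V[...,2];c0,s0=np.cos(a0),np.sin(a0)
    lx=(X-x0)*c0+(Y-y0)*s0;ly=-(X-x0)*s0+(Y-y0)*c0
    m=(Z>zlo)&(Z<zhi)&(lx>b0)&(lx<b1)&(abs(ly)<w);lx,ly=lx[m],ly[m]
    q=[(lx[k].mean(),ly[k].max(),ly[k].min()) for i in np.arange(b0,b1,6) if (k:=(lx>=i)&(lx<i+6)).sum()>4]
    q=np.array(q);return [np.polyfit(q[:,0],q[:,j],1).round(3) for j in(1,2)],lx.max().round(1)
E
python3 - <<'E'
from look import *
for c in("scene","top"):
    V0=np.load(c+"0c.npy");print("ref ",c,edges(V0,459,301.5,-.345,26,37,-20,75))
    _,V=corr(c);print("held",c,edges(V,459,301.5,-.345,124,136,-20,75))
E
```

```text
ref  scene ([array([ 0.019, 11.129]), array([  0.157, -11.261])], np.float64(66.2))
held scene ([array([-1.0000e-02,  1.1364e+01]), array([  0.118, -10.583])], np.float64(67.3))
ref  top ([array([0.02 , 9.848]), array([  0.131, -11.775])], np.float64(62.9))
held top ([array([0.181, 0.706]), array([  0.148, -13.255])], np.float64(63.5))
```

```bash
python3 -m creep '{"slide":[[1.14,-4.85,0],[1.14,-4.85,0],[1.14,-4.85,0],[1.14,-4.85,0],[1.14,-4.85,0],[1.14,-4.85,0],[1.14,-4.85,0],[1.17,-4.8,0]],"turn":[0.031,0.031,0.031,0.031,0.031,0.031,0.031,0.033],"claw":[0,0,0,0,0,0,0,0]}'; python3 -m creep '{"slide":[[0,0,0],[0,0,-2.5],[0,0,-2.5],[0,0,0],[0,0,0]],"turn":[0,0,0,0,0],"claw":[0,0,0,0,0]}'
python3 - <<'E'
from look import *
for c in("scene","top"):
    im,V=corr(c)
    if c=="scene":cv2.imwrite("pics/c7.png",cv2.resize(im[150:290,260:440],(720,560),interpolation=cv2.INTER_CUBIC)[...,::-1])
    # frame: board at (658,18.9), yaw -.105; wedge edges above stick
    try: print(c,"wedge",edges(V,658,18.9,-.105,74,88,-120,-25,140))
    except Exception as e: print(e)
    X,Y=V[...,0],V[...,1]
    c0,s0=np.cos(-.105),np.sin(-.105);bx=(X-658)*c0+(Y-18.9)*s0;by=-(X-658)*s0+(Y-18.9)*c0;Z=V[...,2]
    for n,m in(("stick",(Z>38)&(Z<48)&(by<-60)&(by>-130)&(bx>-85)&(bx<60)),("erail",(Z>22)&(Z<33)&(by<-85)&(by>-160)&(bx<40)&(bx>-80))):
        q=np.array([(i+4,by[k].max(),by[k].min()) for i in range(-72,48,8) if (k:=m&(bx>=i)&(bx<i+8)).sum()>3])
        if len(q):print(c,n,[np.polyfit(q[:,0],q[:,j],1).round(3) for j in(1,2)],np.percentile(bx[m],[1,99]).round(1))
E
```

```text
clock: 26.52
eef_pos: [503.0, -74.3, 312.2]
eef_rot: [3.142, -0.001, 3.048]
wrist_force: [0.6, 0.5, -0.6]
finger_gap: 30.1
finger_force: 29.7
clock: 27.15
eef_pos: [503.0, -72.1, 263.4]
eef_rot: [-3.142, 0.001, 3.047]
wrist_force: [0.4, -0.6, -0.9]
finger_gap: 30.0
finger_force: 29.7
scene wedge ([array([-2.0000e-03, -9.0572e+01]), array([   0.144, -100.226])], np.float64(-28.5))
scene stick [array([ 1.4000e-02, -6.6736e+01]), array([ -0.133, -86.859])] [-50.   51.9]
scene erail [array([  0.199, -88.175]), array([   0.142, -129.176])] [-63.   39.4]
too many indices for array: array is 1-dimensional, but 2 were indexed
top stick [array([  0.084, -73.93 ]), array([-2.700e-02, -9.018e+01])] [-13.1  47.1]
top erail [array([   0.32 , -110.316]), array([   0.145, -129.994])] [-10.3  39.9]
```

View pics/c7.png

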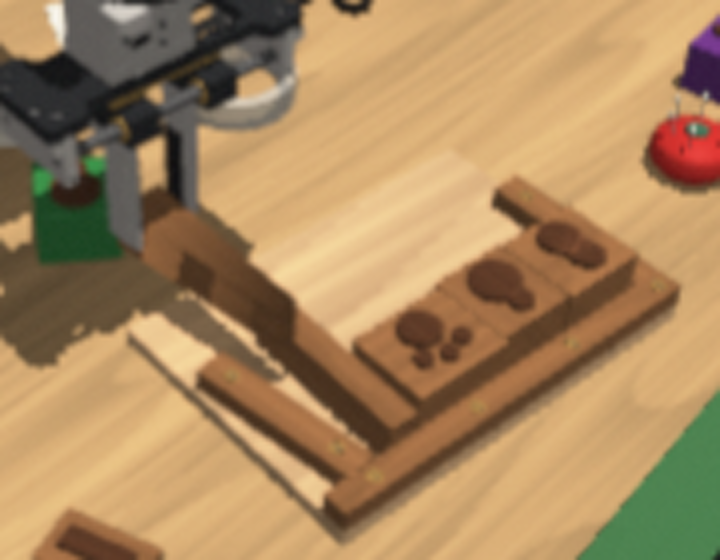

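The wedge is parallel to the stick and above the gap, about 2 mm from the stick's side and 6 mm from the rail's. I'll shift 2 mm toward the rail and lower it.

```bash
python3 -m creep '{"slide":[[0,-0.2,-1],[0,0,-1],[0,0,-0.5],[0,0,-0.5],[0,0,0]],"turn":[0,0,0,0,0],"claw":[0,0,0,0,0]}'|egrep 'pos|wrist'; python3 -m creep '{"slide":[[0,0,-0.3],[0,0,-0.3],[0,0,0]],"turn":[0,0,0],"claw":[0,0,0]}'|egrep 'pos|wrist'; for i in 1 2 3 4; do python3 -m creep '{"slide":[[0.7,-0.07,0],[0,0,0]],"turn":[0,0],"claw":[0,0]}'|egrep 'pos|wrist';done
```

```text
eef_pos: [502.8, -74.6, 232.3]
wrist_force: [0.1, -0.0, -1.0]
eef_pos: [502.8, -74.5, 226.4]
wrist_force: [0.3, -0.7, -0.1]
eef_pos: [510.3, -75.3, 226.8]
wrist_force: [-1.1, 0.0, -0.8]
eef_pos: [517.2, -76.0, 226.7]
wrist_force: [-0.0, 0.3, -0.4]
eef_pos: [524.2, -76.7, 226.7]
wrist_force: [0.9, 0.2, -0.9]
eef_pos: [531.2, -77.4, 226.6]
wrist_force: [-0.2, 0.9, -0.8]
```

```bash
for i in 1 2; do python3 -m creep '{"slide":[[0.7,0.05,0],[0,0,0]],"turn":[0,0],"claw":[0,0]}'|egrep 'pos|wrist';done;  for i in 1 2 3 4; do python3 -m creep '{"slide":[[0.3,0,0],[0,0,0]],"turn":[0,0],"claw":[0,0]}'|egrep 'pos|wrist';done
```

```text
eef_pos: [538.2, -76.8, 226.6]
wrist_force: [0.3, 0.0, -0.3]
eef_pos: [545.2, -76.3, 226.7]
wrist_force: [-0.1, -0.4, -0.3]
eef_pos: [547.9, -76.4, 226.6]
wrist_force: [0.7, -0.1, -0.2]
eef_pos: [551.0, -76.4, 226.7]
wrist_force: [-0.1, -1.0, -0.2]
eef_pos: [554.0, -76.4, 226.6]
wrist_force: [-0.0, 0.3, -0.3]
eef_pos: [557.0, -76.4, 226.6]
wrist_force: [-0.4, -0.3, -1.4]
```

```bash
python3 -m creep '{"slide":[[0,0,-0.1],[0.3,0,0],[0,0,0]],"turn":[0,0,0],"claw":[0,0,0]}'|egrep 'pos|wrist|gap'; python3 -m creep '{"slide":[[0,0,0],[0,0,0],[0,0,0],[-2,0.2,0],[-2,0.2,0],[0,0,-0.8],[0,0,0],[0,0,0]],"turn":[0,0,0,0,0,0,0,0],"claw":[0.5,0.5,0.5,0.5,0.5,0.5,0,0]}'; python3 -m creep '{"slide":[[0,0,0],[0,0,0],[0,0,0]],"turn":[0,0,0],"claw":[0,0,0]}'
```

```text
eef_pos: [560.0, -76.3, 225.6]
wrist_force: [0.3, -0.1, 0.9]
finger_gap: 30.1
clock: 32.12
eef_pos: [520.3, -72.4, 217.5]
eef_rot: [3.142, 0.0, 3.047]
wrist_force: [0.7, -0.9, 0.1]
finger_gap: 30.4
finger_force: 0.0
clock: 32.5
eef_pos: [519.9, -72.4, 217.7]
eef_rot: [3.142, 0.0, 3.047]
wrist_force: [0.0, 0.5, 0.4]
finger_gap: 1.4
finger_force: 0.0
```

```bash
python3 -m creep '{"slide":[[0.7,-0.07,0],[0.6,-0.06,0],[0,0,0]],"turn":[0,0,0],"claw":[0,0,0]}'|egrep 'pos|wrist|gap'; for i in 1 2 3 4 5 6; do python3 -m creep '{"slide":[[0.2,-0.02,0],[0,0,0]],"turn":[0,0],"claw":[0,0]}'|egrep 'pos|wrist';done
```

```text
eef_pos: [533.2, -73.7, 217.6]
wrist_force: [-0.7, 0.4, -0.3]
finger_gap: 0.6
eef_pos: [534.8, -73.9, 217.6]
wrist_force: [0.3, 0.1, -0.2]
eef_pos: [536.8, -74.1, 217.6]
wrist_force: [-1.7, 0.6, 0.9]
eef_pos: [538.6, -74.1, 217.6]
wrist_force: [-7.0, 1.8, 4.1]
eef_pos: [539.7, -74.2, 217.6]
wrist_force: [-20.8, 2.8, 15.9]
eef_pos: [540.9, -74.3, 217.6]
wrist_force: [-36.4, 4.7, 27.1]
eef_pos: [542.0, -74.4, 217.5]
wrist_force: [-51.0, 5.7, 39.3]
```

Jammed hard near the predicted butt position (board x about −100). Backing off to check.

```bash
python3 -m creep '{"slide":[[-1,0.1,0],[-1.5,0.15,0],[0,0,3],[-1,0,6],[-4,3,4],[-4,5,0],[-4,5,0],[-4,5,0]],"turn":[0,0,0,0,0,0,0,0],"claw":[0,0,0,0,0,0,0,0]}'; python3 -m creep '{"slide":[[0,5,0],[0,5,0],[0,5,0],[0,5,0]],"turn":[0,0,0,0],"claw":[0,0,0,0]}'|egrep 'pos|wrist'
python3 - <<'E'
from look import *
ims=[]
for c in("scene","top"):
    im,V=corr(c);ims.append(im);np.save(c+"_end.npy",V)
    X,Y,Z=V[...,0],V[...,1],V[...,2]
    c0,s0=np.cos(-.105),np.sin(-.105);bx=(X-658)*c0+(Y-18.9)*s0;by=-(X-658)*s0+(Y-18.9)*c0
    m=(Z>37)&(Z<49)&(by<-60)&(by>-140)&(bx>-125)&(bx<60)
    print(c,"wedge/stick x",np.percentile(bx[m],[1,99]).round(1))
    for i in range(-110,55,12):
        k=m&(bx>=i)&(bx<i+12)
        if k.sum()>3:print(i+6,by[k].max().round(1),by[k].min().round(1),end=" | ")
    print();print("row",rect(V,(Z>47)&(X>480)&(X<780)&(Y>-170)&(Y<200)))
f=lambda i,x,y,w,h:cv2.resize(i[y:y+h,x:x+w],(400,400),interpolation=cv2.INTER_CUBIC)
cv2.imwrite("pics/c8.png",np.hstack([f(ims[0],290,175,140,140),f(ims[1],255,120,100,100)])[...,::-1])
E
```

```text
clock: 35.38
eef_pos: [352.2, 104.4, 347.0]
eef_rot: [3.141, 0.002, 3.046]
wrist_force: [0.8, 0.3, 0.4]
finger_gap: 0.6
finger_force: 0.0
eef_pos: [353.4, 305.2, 347.0]
wrist_force: [0.6, -0.7, -1.2]
scene wedge/stick x [-96.3  51.1]
-92 -88.9 -121.1 | -80 -86.8 -118.3 | -68 -68.7 -117.3 | -56 -67.2 -114.5 | -44 -68.6 -112.4 | -32 -67.7 -111.2 | -20 -68.2 -109.6 | -8 -66.6 -108.5 | 4 -66.5 -106.1 | 16 -66.2 -105.0 | 28 -66.1 -103.4 | 40 -66.6 -88.8 | 52 -60.9 -88.3 | 
row [ 680.6   41.7   62.9  187.7   -4.8   54.2 1454. ]
top wedge/stick x [-100.3   47.5]
-104 -91.3 -122.1 | -92 -91.2 -121.9 | -80 -93.4 -118.3 | -68 -71.4 -117.9 | -56 -71.1 -117.6 | -44 -73.4 -114.0 | -32 -72.9 -113.4 | -20 -72.3 -109.8 | -8 -62.9 -109.3 | 4 -68.2 -109.0 | 16 -67.8 -105.4 | 28 -70.3 -105.0 | 40 -72.9 -89.1 | 52 -60.1 -100.8 | 
row [ 677.5   33.    64.5  198.6   -6.2   54.5 1094. ]
```

View pics/c8.png

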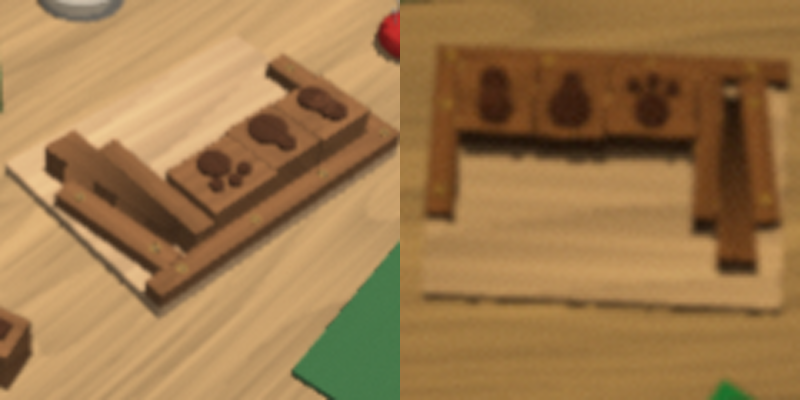

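The stick is flush (board y −67 to −88) with its far end at x 51. The wedge butt is at about x −98, the row is closed, and nothing else has moved. Handing in.

```bash
python3 -c "
from cell import manip;print(manip.sign_off())"
```

```text
the job is handed in; nothing more can be done
None
```

The job is handed in after about 36 of the 72 s: the paw block closes up the row at the back rail, the stick is flush along its face, and the wedge jammed under a push of about 50 N; the result has not been reported back.

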